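# Index the carving turntable by one turn of its hand wheel

### The job

Bring the next face of the clamped wood block round for carving: with your fingertips, push the hand wheel by its upright orange handle clockwise (seen from above) through exactly one full turn, until the handle is back at the red mark, then move clear. Only push the handle, gently; do not grip it, and leave the mallet, tin, offcut and chisel on the bench where they are.

Things in the scene. Friction and masses are not known exactly. Their poses are not given: they have to be found in the camera images.
- wheel_axis (a point): Centre of the level steel hand wheel on its upright axis, 95 mm above the bench. The rim is a 16 mm round bar on a circle of radius 75 mm (top 103 mm above the bench), with three 14 mm spokes and a 40 mm hub, top 113 mm above the bench. It sits on a round green gear housing of radius 100 mm, 70 mm high. Fixed during a run; nothing stands above the wheel
- handle: Upright orange handle on the rim at a spoke's end: a grip spinning freely on its own pin, 20 mm in diameter (26 mm steel collar on the lowest 4 mm), 52 mm tall. Origin at the centre of its foot, 75 mm from the wheel's axis, 101 mm above the bench; top 153 mm above the bench. Push it from behind along its 75 mm circle, tips just above the hub, gripper body above the handle's top
- red_mark (a point): Middle of the red pointer lying radially on the housing's edge, 34 by 12 mm, 105 mm from the wheel's axis, 73 mm above the bench. The handle stands over this direction at the start and after each full turn
- wheel (a joint): Angle of the hand wheel in rad: 0 at the start (handle at the red mark), growing clockwise as seen from above; 6.283 is one full turn. Pushing takes about 4 N at the handle; friction stops the wheel where it is left, with no spring or detent. It turns freely past one turn
- turntable (a joint): Angle of the turntable in rad, 0 at the start, growing clockwise seen from above: geared to the wheel, it turns a quarter as far (1.571 after one turn of the wheel)
- stand: The turntable's heavy fixed frame. Origin on the bench under the wheel's axis; its x and y axes lie in the bench plane and the turntable's axis is 270 mm from the origin along its +y. The turntable (170 mm across) carries an upright wood block, 80 mm square, whose carved top ends 242 mm above the bench; with its jaws it stays at least 200 mm from the wheel's axis
- mallet: Wooden mallet standing on its head: head 70 mm across and 80 mm high, handle 26 mm across, 160 mm tall in all. Origin at the centre of its underside. Loose; leave alone
- wax_tin: Round metal tin, 64 mm across, 45 mm high. Origin at the centre of its underside. Loose; leave alone
- offcut: Pale wood offcut 70 x 45 x 35 mm lying flat. Origin at the centre of its underside. Loose; leave alone
- chisel: Chisel lying on the bench, 220 mm long (x from -110 at the end of its wooden handle to +110 mm at the edge), handle 26 mm thick. Origin on the bench side, mid-length. Loose; leave alone

How it is judged:
By the outcome, as a careful person would: the job done as asked, in the order asked, and still so for the second after the job is handed in, with the robot touching nothing.
It also fails if it takes over 64 s, if anything falls off the work surface, if the arm or the gripper's body presses on something with over 40 N, if the wrist force passes 120 N, or if a joint passes its speed limit or range.

### The arm

A 7-joint arm with a two-finger parallel gripper is mounted at the origin on the work surface. World frame = base frame: x ahead of the robot, y to its left, z up, the work surface at z = 0. Lengths are in m, angles in rad, forces in N, time in s.
With the tool pointing down it reaches from about 0.35 to 0.9 m from the base axis. Payload 8.1 kg.
Tool frame: the origin (TCP) lies midway between the tips of the shut fingers; the grasp point (between the pads) lies 19 mm behind it (grip_depth is the distance from the TCP to the grasp point, in m); z points along the fingers, y is the line along which they close (so a half turn about z gives the same grasp; the last joint's range is limited). The gripper opens to 92 mm and grips with 3 to 60 N. Pads are 19 mm wide; open, the fingers measure 130 mm over their backs; the gripper's body (75 mm by 190 mm) begins 47 mm behind the grasp point.
Start: joints at [-1.415, 0.434, 0.025, 1.573, -0.012, 1.134, -0.075], TCP at [0.16, 0.604, 0.205] pointing down, gripper open.
Joint ranges: [-2.62, 2.62], [-0.44, 2.09], [-1.27, 1.32], [0.08, 2.57], [-1.32, 4.46], [0.12, 2], [-2.74, 2.74]. Speed limits (rad/s): [2.22, 2.22, 3.01, 3.01, 3.14, 3.14, 3.14].

### API

Orientations are given as a rotation vector (axis times angle).
In Python, from bench import * gives the robot as it stands. Calls block until the motion is done:
- move_pose(position, orientation): joint-space move of the TCP to a pose.
- servo_line(position, vel=0.15, attitude=None, guard=None): straight line of the TCP; attitude=None keeps the orientation; vel is the mean speed in m/s. With guard (N) it stops when the force on the tool has changed by that much, and returns True; else False.
- goto_joints(angles): joint-space move.
- ungrasp() and clamp(strength=None): open the fingers fully, or close them until they stop; strength is the grip in N (None keeps the last).
- pause(seconds).
- inverse_kinematics(position, orientation): joint angles nearest the present ones, or None.
- camera(name): name is "side" or "top" or "wrist"; returns a dict with "frame" (384x512x3 uint8, red, green, blue), "intrinsics" (3x3 intrinsics, pixels), "k1" (the pictures are not rectified: a ray, as slopes to the right and down, at radius r is drawn at 1 + k1 r^2 times it, then the intrinsics apply), "R" (3x3) and "t" (3): a world point X has camera coordinates R X + t; the wrist camera has in their place "hand_eye" (4x4, takes a point from camera to tool coordinates, whose origin is the TCP and whose axes are the flange's). Camera axes: x right, y down, z forward; pixel columns grow to the right and rows downward; lengths in m; the calibration is good to about 2 mm. A picture is of the moment at which its call begins: read the wrist's pose just before it. There is no depth.
A pose or a line that the arm cannot do raises MotionError and nothing moves.
- hand_in(): hands the job in; it is judged then, once.
Readings, each from a call of its own:
- get_time(): time.
- get_q(): joint angles.
- get_dq(): joint speeds.
- get_tau(): joint torques, N m.
- get_tcp_pos(): TCP position.
- get_ee_rot(): TCP orientation.
- get_force(): force on the tool from outside, world axes, zero at the start.
- get_wrist_torque(): the same for the moment, N m.
- get_finger_gap(): finger opening in m.
- get_finger_force(): force on a finger pad.
Only numpy, scipy, OpenCV 4.12 (cv2) and the standard library are available. Lean on these libraries where they do the work, as an engineer would, in place of code of your own. Each camera call takes 0.05 s, during which the arm holds its last target. There are 200 camera calls.

## Working session

There is one attempt and no reset: what is moved stays moved. The work goes in short steps, each a Python script; the robot and the scene stay as the last script left them, time stands still between calls to the robot, and variables do not carry over. Pictures are saved under pics/ and viewed, at most 10 in all, crops included, and the job is handed in when it is done.

```bash
mkdir -p pics; ls; python3 - <<'E'
from bench import *
import cv2
for n in ("top","side"):
    c=camera(n); cv2.imwrite(f"pics/{n}0.png",cv2.resize(c["frame"][:,:,::-1],(800,600)))
    print(n,c["intrinsics"],c["k1"],c["R"],c["t"])
print(get_time(),get_ee_rot(),get_tcp_pos(),get_finger_gap())
E
```

```text
pics
top [[405.40889051   0.         254.43244879]
 [  0.         405.40889051 194.79767136]
 [  0.           0.           1.        ]] 0.03674844665273954 [[ 0.00517541 -0.99985435 -0.01626311]
 [-0.98079322 -0.00190431 -0.1950411 ]
 [ 0.19498172  0.01696017 -0.98066023]] [-0.0091644   0.54354846  0.82486592]
side [[377.98854188   0.         258.70114299]
 [  0.         377.98854188 190.53768917]
 [  0.           0.           1.        ]] 0.026059113215404706 [[-0.85100332 -0.52513564 -0.00508966]
 [-0.37378182  0.61247923 -0.69653165]
 [ 0.36889091 -0.59084833 -0.71750802]] [0.43242458 0.2680743  0.7220086 ]
0.1 [-4.05428990e-01 -3.11526816e+00  2.15789127e-03] [0.15987382 0.60371649 0.20473552] 0.09178790193912008
```

View pics/top0.png

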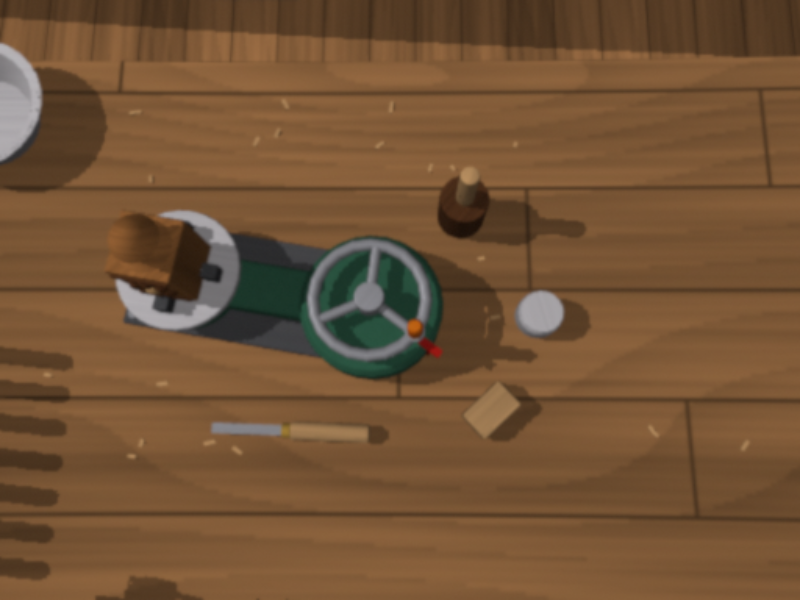

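View pics/side0.png

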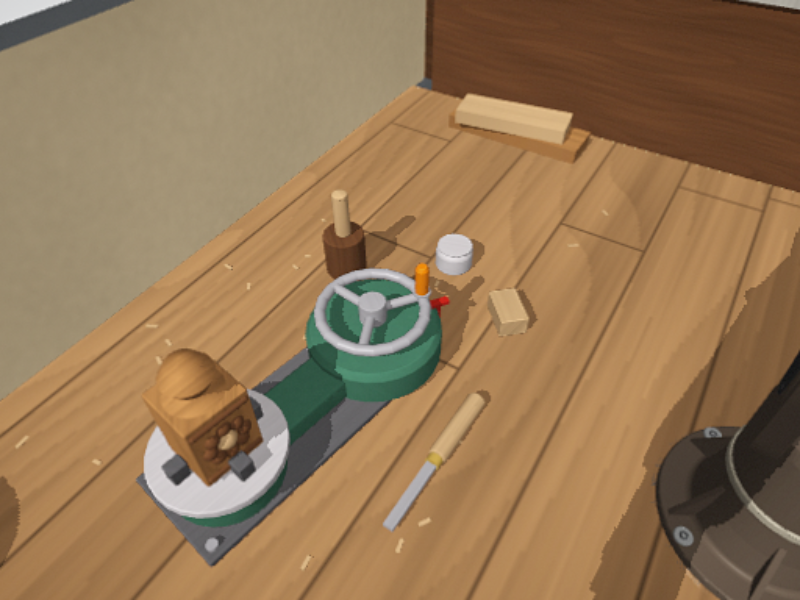

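The top view shows the hub at (368,296), the handle top at (415,327), the red mark at (431,348) and the mallet's handle top at (470,176). In the side view the hub is at (372,299), the handle top at (422,266) and the mark at (441,302). Next I convert these to positions.

```bash
cat > h.py <<'E'
from bench import *
import numpy as np, cv2
from scipy.spatial.transform import Rotation as Rn
def ray2plane(c,px,z):
    u=(px-c["intrinsics"][:2,2])/c["intrinsics"][0,0]; r=u.copy()
    for _ in range(10): r=u/(1+c["k1"]*(r@r))
    d=c["R"].T@np.array([*r,1]); o=-c["R"].T@c["t"]
    return o+d*(z-o[2])/d[2]
def down(yaw): return (Rn.from_euler('z',yaw)*Rn.from_euler('x',np.pi)).as_rotvec()
E
python3 - <<'E'
from h import *
P={"top":dict(hub=((368,296),.113),rim=((369,299.5),.095),handle=((415.5,326),.153),mark=((431,348),.076),mallet=((470,176),.16),tin=((541,312),.045)),
"side":dict(hub=((372,299),.113),handle=((422,266),.153),mark=((441,302),.076))}
R={}
for n in P:
    c=camera(n)
    for k,(p,z) in P[n].items(): R[n,k]=ray2plane(c,np.array(p)/1.5625,z); print(n,k,R[n,k].round(4))
C=(R["top","hub"]+R["side","hub"])[:2]/2
for n in P:
  for k in("handle","mark"): d=R[n,k][:2]-C; print(n,k,np.hypot(*d),np.degrees(np.arctan2(d[1],d[0])))
print(C)
d=sum(R[n,k][:2] for n in P for k in("handle","mark"))/4-C; a0=np.arctan2(d[1],d[0])
# yaw options: tool y radial or tangential
for off in np.arange(-180,180,30):
    yaw=a0+np.radians(off); ok=[];qs=[]
    for t in np.linspace(0,2*np.pi,13):
        a=a0-t+.35
        q=inverse_kinematics([C[0]+.075*np.cos(a),C[1]+.075*np.sin(a),.117],down(yaw)); qs.append(q)
    print(off, sum(q is None for q in qs), [] if any(q is None for q in qs) else (np.min(qs,0).round(2),np.max(qs,0).round(2)))
E
```

```text
top hub [0.5427 0.0301 0.113 ]
top rim [0.5418 0.0299 0.095 ]
top handle [ 0.497  -0.0309  0.153 ]
top mark [ 0.48   -0.0524  0.076 ]
top mallet [ 0.6876 -0.0996  0.16  ]
top tin [ 0.5348 -0.2064  0.045 ]
side hub [0.5444 0.026  0.113 ]
side handle [ 0.4977 -0.0313  0.153 ]
side mark [ 0.4752 -0.0509  0.076 ]
top handle 0.07514379406796128 -128.30222237082447
top mark 0.10253689440460537 -128.30663207105854
side handle 0.07497816732461743 -127.66333934792138
side mark 0.10440291578945869 -130.88229562248145
[0.54355621 0.0280332 ]
-180 0 (array([-0.8 ,  0.35,  0.69,  1.74, -0.5 ,  0.82, -0.61]), array([-0.56,  0.61,  0.91,  2.09, -0.31,  1.01, -0.19]))
-150 0 (array([-0.75,  0.34,  0.62,  1.73, -0.46,  0.82, -0.12]), array([-0.53,  0.59,  0.83,  2.09, -0.28,  0.99,  0.28]))
-120 0 (array([-0.7 ,  0.32,  0.55,  1.73, -0.42,  0.81,  0.36]), array([-0.5 ,  0.56,  0.77,  2.09, -0.24,  0.97,  0.77]))
-90 0 (array([-0.64,  0.32,  0.46,  1.72, -0.38,  0.81,  0.84]), array([-0.45,  0.54,  0.72,  2.09, -0.21,  0.96,  1.26]))
-60 0 (array([-0.58,  0.31,  0.35,  1.72, -0.34,  0.8 ,  1.3 ]), arr
[... 203 characters left out ...]
  0.11,  1.7 , -0.18,  0.8 ,  2.24]), array([-0.22,  0.51,  0.37,  2.07, -0.06,  0.94,  2.63]))
30 0 (array([-0.31,  0.34, -1.07,  1.63, -0.02,  0.83,  2.18]), array([0.72, 0.75, 0.04, 1.99, 0.7 , 1.19, 2.73]))
60 0 (array([-1.07,  0.5 ,  1.15,  1.75, -0.77,  0.92, -2.35]), array([-0.74,  0.77,  1.17,  2.11, -0.59,  1.15, -2.07]))
90 0 (array([-1.07,  0.5 ,  1.15,  1.75, -0.77,  0.92, -1.83]), array([-0.74,  0.77,  1.17,  2.11, -0.59,  1.15, -1.54]))
120 0 (array([-0.93,  0.41,  0.8 ,  1.74, -0.73,  0.85, -1.53]), array([-0.64,  0.69,  1.23,  2.1 , -0.44,  1.07, -0.97]))
150 0 (array([-0.86,  0.37,  0.71,  1.74, -0.54,  0.84, -1.1 ]), array([-0.59,  0.62,  1.  ,  2.1 , -0.36,  1.02, -0.64]))
```

```bash
cat >> h.py <<'E'
C=np.array([.5436,.0285]); A0=np.radians(-128.5); YAW=A0-np.pi/2; Z=.117
def pt(lag_deg,z=Z):   # TCP point on the circle, lag degrees behind the mark direction (clockwise advance = negative)
    a=A0+np.radians(lag_deg); return [C[0]+.075*np.cos(a),C[1]+.075*np.sin(a),z]
def lag():
    d=np.array(get_tcp_pos())[:2]-C; return np.degrees((np.arctan2(d[1],d[0])-A0+np.pi)%(2*np.pi)-np.pi)
E
python3 - <<'E'
from h import *
print(camera("wrist")["hand_eye"].round(3))
p=get_tcp_pos(); clamp(5)
servo_line([p[0],p[1],.42],vel=.25)
move_pose(pt(42,.42),down(YAW)); print(get_time(),get_q())
servo_line(pt(42,.20),vel=.2)
c=camera("top"); cv2.imwrite("pics/top1.png",cv2.resize(c["frame"][100:330,150:400,::-1],(750,690))[:600])
print(get_time(),get_tcp_pos(),get_force(),get_finger_gap())
E
```

```text
[[ 0.    -0.958 -0.288  0.079]
 [ 1.     0.    -0.001  0.   ]
 [ 0.001 -0.288  0.958 -0.178]
 [ 0.     0.     0.     1.   ]]
5.3667 [-0.74866465  0.28376981  1.0244593   1.42005353 -0.24155254  1.57144498
  1.15817862]
6.6667 [ 0.54890609 -0.04653864  0.20103784] [ 1.1395888  -0.76469223  0.49378349] 0.0006001477196131775
```

View pics/top1.png

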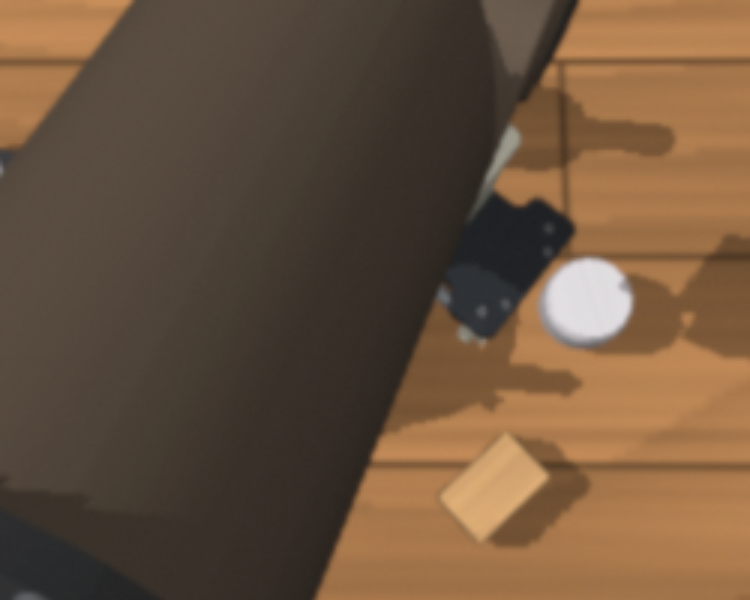

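The top view is mostly hidden by the arm. The gripper stands clear of the tin and offcut, with its visible end at about (510,260) in the crop. I check the arm's clearance from the side and wrist.

```bash
python3 - <<'E'
from h import *
a=camera("side")["frame"]; b=camera("wrist")["frame"]
im=np.hstack([a,b])[:,:,::-1]; cv2.imwrite("pics/sw1.png",cv2.resize(im,(800,300)))
E
```

```text
(no output)
```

View pics/sw1.png

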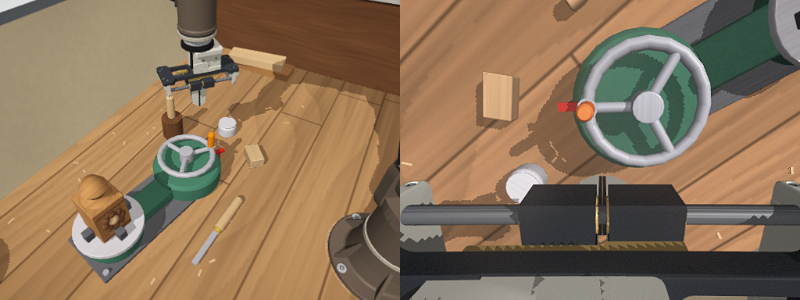

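The side view shows the gripper over the far rim of the wheel and the arm well above everything. In the wrist view, the handle at (585,112) stands by the red mark at (567,107). Next I descend and touch the handle.

```bash
python3 - <<'E'
from h import *
servo_line(pt(42),vel=.1,attitude=down(YAW)); print(get_time(),get_tcp_pos(),lag())
servo_line(pt(22),vel=.08)
pause(.2); f0=np.array(get_force()); print(f0,lag())
c=camera("wrist"); cv2.imwrite("pics/w2.png",cv2.resize(c["frame"][:,:,::-1],(640,480)))
hit=servo_line(pt(8),vel=.012,guard=1.5)
print(hit,get_time(),lag(),get_tcp_pos(),get_force()-f0)
pause(.1);print(lag(),get_force()-f0)
c=camera("wrist"); cv2.imwrite("pics/w3.png",cv2.resize(c["frame"][:,:,::-1],(640,480)))
E
```

```text
7.75 [ 0.54861945 -0.046543    0.11750193] 42.326678705415944
[-0.46766422 -0.21402593  0.20773077] 22.400591670589144
True 9.2083 17.22355374578916 [ 0.51653475 -0.04100319  0.11692508] [ 1.53495645  0.01603598 -0.02008585]
17.18445799242292 [ 1.53209528 -1.04277584  1.56320464]
```

View pics/w3.png

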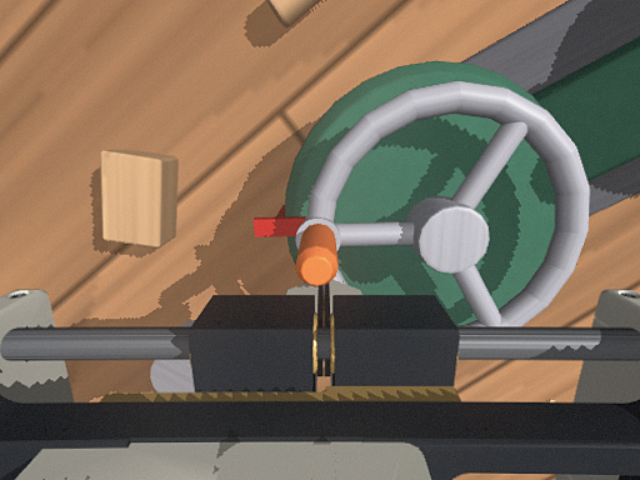

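The wrist view shows the handle foot at (317,232), still in line with the red mark at (277,227) and the spoke, with the fingertips right behind it. This serves as the reference for the end position. Now I push round to about 12° short.

```bash
python3 - <<'E'
from h import *
F=[]
L=17.2
for l in np.arange(L-10,L-348.1,-13.52):
    servo_line(pt(l),vel=.045); F.append((round(l),round(float(np.linalg.norm(get_force())),1)))
print(F); pause(.1); print(get_time(),lag(),get_tcp_pos(),get_q())
c=camera("wrist"); cv2.imwrite("pics/w4.png",cv2.resize(c["frame"][:,:,::-1],(640,480)))
E
```

```text
[(7, 1.2), (-6, 1.2), (-20, 2.1), (-33, 2.5), (-47, 1.2), (-60, 1.2), (-74, 0.3), (-87, 0.6), (-101, 1.0), (-114, 0.9), (-128, 2.1), (-142, 1.8), (-155, 1.5), (-169, 0.5), (-182, 0.8), (-196, 0.6), (-209, 1.8), (-223, 0.5), (-236, 0.6), (-250, 0.6), (-263, 0.5), (-277, 1.6), (-290, 1.5), (-304, 1.2), (-317, 0.6), (-331, 0.7)]
23.4333 28.82853425334542 [ 0.5310644  -0.04505682  0.11681956] [-0.62703104  0.48878801  0.86121174  1.95154841 -0.46650052  0.91383997
  1.37035118]
```

View pics/w4.png

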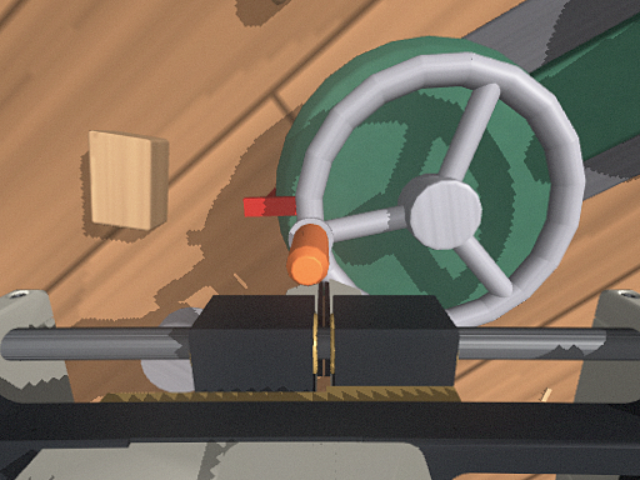

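After almost a full turn the handle, with its foot at (310,232), is still some degrees behind the mark at (268,206). I measure the rest through the calibration and edge up to it.

```bash
cat >> h.py <<'E'
def wcam(pos,rot):
    c=camera("wrist"); T=np.eye(4); T[:3,:3]=Rn.from_rotvec(rot).as_matrix(); T[:3,3]=pos
    M=np.linalg.inv(T@c["hand_eye"]); c["R"]=M[:3,:3]; c["t"]=M[:3,3]; return c
def ang(c,hub,top,mark=None):
    w=lambda p,z: ray2plane(c,np.array(p)/1.25,z)[:2]
    h=w(hub,.113); f=lambda d:(round(float(np.hypot(*d)),4),round(float(np.degrees(np.arctan2(d[1],d[0]))),2))
    print("hub",h.round(4),"handle",f(w(top,.153)-h),"mark",mark and f(w(mark,.076)-h))
E
python3 - <<'E'
from h import *
r=get_ee_rot()
c=wcam(get_tcp_pos(),r); ang(c,(447,212),(308,270),(269,206))
c=wcam(np.array([0.51653475,-0.04100319,0.11692508]),down(YAW)); ang(c,(453,234),(317.5,265),(278,226.5))
print(r,down(YAW))
servo_line(pt(19.5),vel=.03); pause(.1)
p,r=get_tcp_pos(),get_ee_rot(); c=wcam(p,r); print(lag(),p,r)
np.save("w5.npy",np.r_[p,r])
cv2.imwrite("pics/w5.png",cv2.resize(c["frame"][100:292,190:446,::-1],(768,576),interpolation=cv2.INTER_CUBIC))
E
```

```text
hub [0.5411 0.0313] handle (0.0747, -114.98) mark (0.1009, -126.23)
hub [0.5389 0.0314] handle (0.0731, -126.26) mark (0.1002, -125.44)
[-1.03488586e+00 -2.96447183e+00  7.61102866e-04] [1.03575371e+00 2.96594313e+00 1.81611638e-16]
19.233459345936655 [ 0.51885252 -0.04214531  0.11693306] [-1.03504902e+00 -2.96467073e+00  6.72174668e-04]
```

View pics/w5.png

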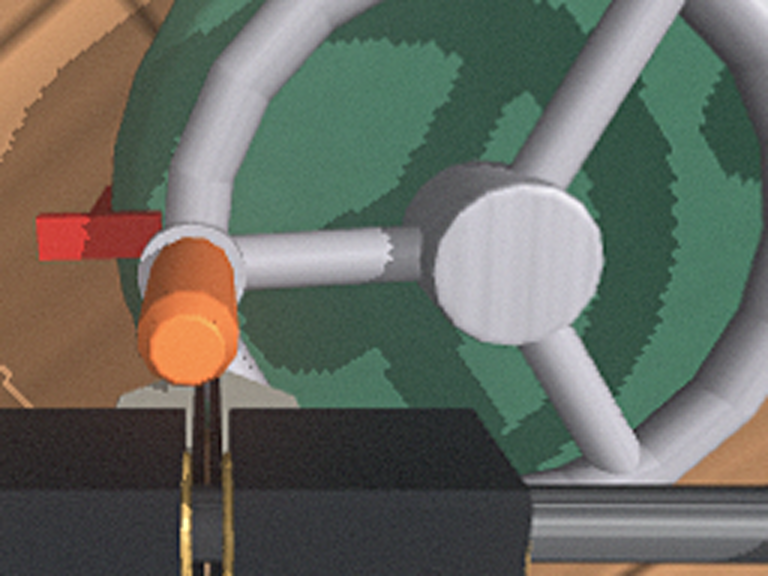

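The handle, with its foot at about (192,270) in the crop, is 2–3° short of the mark at (98,236). I finish in small steps, comparing the orange and red centroids with the reference picture.

```bash
cat >> h.py <<'E'
def cen(bgr):
    h=cv2.cvtColor(bgr,cv2.COLOR_BGR2HSV); out=[]
    for lo,hi in(((9,190,120),(18,255,255)),((0,190,90),(5,255,255))):
        m=cv2.inRange(h,lo,hi); m[:130]=0; m[290:]=0; m[:,:200]=0; m[:,400:]=0
        n,lab,s,ct=cv2.connectedComponentsWithStats(m); i=1+np.argmax(s[1:,4]); out+= [*ct[i].round(2),int(s[i,4])]
    return [float(x) for x in out]
def wimg(): return cv2.resize(camera("wrist")["frame"][:,:,::-1],(640,480))
E
python3 - <<'E'
from h import *
for n in("w2","w3","w4"): print(n,cen(cv2.imread(f"pics/{n}.png")))
print("now",lag(),cen(wimg()))
servo_line(pt(18.2),vel=.015); pause(.1); print(lag(),get_tcp_pos(),cen(wimg()))
E
```

```text
w2 [331.0, 233.0, 3.0, 254.0, 209.0, 1.0]
w3 [335.0, 246.5, 4.0, 295.0, 233.0, 3.0]
w4 [309.5, 224.0, 2.0, 295.0, 212.5, 2.0]
now 19.233459345936655 [335.0, 269.5, 4.0, 267.5, 214.0, 2.0]
18.37958642137713 [ 0.51777556 -0.04199076  0.11704422] [335.0, 245.5, 4.0, 296.0, 230.0, 3.0]
```

```bash
sed -i 's/for lo,hi in(.*/for lo,hi in(((7,170,100),(16,255,255)),((0,170,80),(5,255,255))):/; s/cv2.cvtColor(bgr,/cv2.cvtColor(cv2.medianBlur(np.ascontiguousarray(bgr),3),/' h.py
python3 - <<'E'
from h import *
im=cv2.imread("pics/w3.png"); h=cv2.cvtColor(im,cv2.COLOR_BGR2HSV); print(h[266,317],h[240,318],h[227,265],h[227,285])
for n in("w2","w3","w4"): print(n,cen(cv2.imread(f"pics/{n}.png")))
print(cen(wimg()))
E
```

```text
[ 12 170 242] [  9 174 177] [  1 186 207] [  2 175 146]
w2 [313.16, 245.21, 1159.0, 272.05, 216.88, 767.0]
w3 [318.12, 258.92, 1349.0, 275.99, 226.6, 759.0]
w4 [307.95, 258.6, 795.0, 262.89, 206.36, 660.0]
[318.29, 258.74, 1415.0, 276.36, 224.0, 795.0]
```

```bash
sed -i 's/170,100/140,90/; s/170,80/140,70/' h.py
python3 - <<'E'
from h import *
servo_line(pt(17.5),vel=.015); pause(.1); print(lag(),get_tcp_pos(),get_ee_rot())
im=wimg(); cv2.imwrite("pics/w6.png",im)
print("ref",cen(cv2.imread("pics/w3.png")),"\nnow",cen(im))
a=cv2.imread("pics/w3.png")
def sh(x0,x1,y0,y1):
    g=lambda i:np.float32(cv2.cvtColor(i,cv2.COLOR_BGR2GRAY)[y0:y1,x0:x1])
    return cv2.phaseCorrelate(g(a),g(im),cv2.createHanningWindow((x1-x0,y1-y0),cv2.CV_32F))
print("handle",sh(295,345,215,290),"mark",sh(240,300,205,250),"offcut",sh(90,190,140,255),"hub",sh(405,500,190,285))
cv2.imwrite("pics/cmp.png",np.hstack([i[180:300,230:500] for i in(a,im)]).repeat(1,0))
E
```

```text
17.508611889541537 [ 0.51671487 -0.04156964  0.11702682] [-1.03560723e+00 -2.96539388e+00  1.01890050e-03]
ref [316.91, 255.82, 2070.0, 276.89, 225.24, 928.0] 
now [317.52, 256.08, 2062.0, 277.75, 224.42, 950.0]
handle ((0.6284939518183883, 0.9007763065892931), 1.0427526103973388) mark ((0.2559532296917233, -0.5157701990577515), 0.9161648665534126) offcut ((0.47234474036529406, -0.710811622085032), 0.9849577369689941) hub ((0.5299877922039471, -1.11391486823387), 1.109339108535399)
```

View pics/cmp.png

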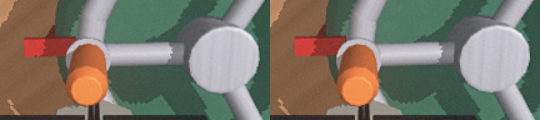

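The two crops are almost identical; the handle is still about 1–2 px (0.6–0.8°) short of the reference. One last small push should close it.

```bash
cat >> h.py <<'E'
def shifts(im,ref="pics/w3.png"):
    a=cv2.imread(ref)
    for n,(x0,x1,y0,y1) in dict(handle=(295,345,215,290),mark=(240,300,205,250),offcut=(90,190,140,255),hub=(405,500,190,285),spoke=(440,530,110,210)).items():
        g=lambda i:np.float32(cv2.cvtColor(i,cv2.COLOR_BGR2GRAY)[y0:y1,x0:x1])
        print(n,np.round(cv2.phaseCorrelate(g(a),g(im),cv2.createHanningWindow((x1-x0,y1-y0),cv2.CV_32F))[0],2))
E
python3 - <<'E'
from h import *
servo_line(pt(16.85),vel=.01); pause(.1); print(lag(),get_tcp_pos())
im=wimg(); print(cen(im)); shifts(im)
E
```

```text
16.791887873259636 [ 0.51585014 -0.04120359  0.11699656]
[317.91, 256.11, 2056.0, 277.54, 225.82, 926.0]
handle [0.81 0.93]
mark [0.59 0.57]
offcut [1.1  0.38]
hub [0.67 0.6 ]
spoke [0.63 0.67]
```

The handle, hub, spoke and mark now match the reference to about 0.1–0.2°. I back off, rise and check.

```bash
python3 - <<'E'
from h import *
servo_line(pt(24),vel=.04); servo_line(pt(42),vel=.08); 
servo_line(pt(42,.20),vel=.12); c=wcam(get_tcp_pos(),get_ee_rot())
servo_line(pt(42,.42),vel=.2); p=get_tcp_pos()
goto_joints(np.array(get_q())+[-.5,0,0,0,0,0,0]); pause(.2)
t=camera("top"); print(get_time(),get_tcp_pos(),get_force())
a=cv2.resize(c["frame"][:,:,::-1],(400,300)); b=cv2.resize(t["frame"][:,:,::-1],(400,300)); cv2.imwrite("pics/end.png",np.hstack([a,b]))
E
```

```text
29.9 [0.50335918 0.22064913 0.41920866] [ 0.75976564 -0.15132277  0.36829601]
```

View pics/end.png

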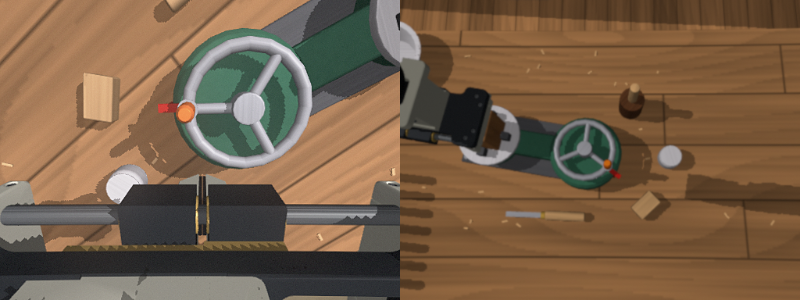

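The wrist view shows the handle at (186,112) against the mark at (167,107), the same as before the turn. The top view shows the loose items where they were and the arm clear.

```bash
python3 -c "
from bench import *
print(hand_in())"
```

```text
the job is handed in; nothing more can be done
None
```

I pushed the hand wheel clockwise through one full turn; by the wrist camera the handle is back at the red mark to about 0.2°. The loose items look unmoved, the arm is clear, and the job was handed in at about 30 s.

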